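Snap the cap onto the storage jar and hold it down

ROBOT

A 6-joint arm with a two-finger parallel gripper is mounted at the origin on a cart in front of the work surface, level with it; the furniture and walls round the work are solid. World frame = base frame: x ahead of the robot, y to its left, z up, the work surface at z = 0. Lengths are in mm, angles in rad, forces in N, time in s.
With the tool pointing down it reaches from about 300 to 1000 mm from the base axis. Payload 5.1 kg.
Tool frame: the origin (TCP) lies at the very end of the fingers, on their centre line; the grasp point (between the pads) lies 19 mm behind it; z points along the fingers, y is the direction in which the jaws open and shut (so a half turn about z gives the same grasp; the last joint's range is limited). The gripper opens to 95 mm and grips with 3 to 60 N. Pads are 20 mm wide; open, the fingers measure 119 mm over their backs; the gripper's body (75 mm by 180 mm) begins 59 mm behind the grasp point.
Start: joints at [1.07, 0.124, 1.65, -0, 1.367, -0.083], TCP at [263.757, 594.068, 214.656] pointing down, gripper open.
Joint ranges: [-2.61, 2.61], [-1.02, 2.33], [0.03, 2.71], [-1.35, 4.49], [0.32, 2.68], [-2.91, 2.91]. Speed limits (rad/s): [2.57, 2.57, 3.14, 3.14, 3.14, 3.14].

INTERFACE

Orientations are given as [roll, pitch, yaw] about the fixed x, y, z axes, in that order (R = Rz(yaw) Ry(pitch) Rx(roll)).
In Python, from station import sensors, cams, env gives the robot as it stands. The module is installed in compiled form; this text tells all that it offers.
- The arm moves only by the tool carry_out, never from a script. Its argument "moves" is a list that holds one entry, the list of rows, each a list of 7 numbers: the shift along the world's x, y, z in cm, then the turn, a rotation vector about the world's x, y, z in rad, then the opening, from 0 (shut) to 1 (fully open). In form: [[[tx, ty, tz, ax, ay, az, claw], ...]]. A call has 1 to 20 rows; each row is the pose to reach, as a shift and turn from the pose commanded when the call began; what a row does not reach only later rows make up. A row lasts 1/8 s, in which the tool goes at most 62.5 mm and 10.7 degrees, less where a joint would pass 70% of its speed; a pose out of reach is approached as far as the arm can. A call with a gripper value outside its range is refused whole. The fingers move at their own pace and stop on an object; "squeeze" is the grip in N (left out, the last holds). Time passes only in rows, so rows that repeat a pose let the fingers close. It gives the time, the measured TCP pose, the force and the opening at its end, in the units of the state.
- sensors.get_state(): the state, without advancing time (a new reading comes with each control period).
- cams.camera(name): name is "side" or "top"; returns a dict with "img" (420x560x3 uint8, red, green, blue), "mtx" (3x3 intrinsics, pixels), "k1" (the pictures are not rectified: a ray, as slopes to the right and down, at radius r is drawn at 1 + k1 r^2 times it, then the intrinsics apply), "extrinsics" (4x4, takes a point from camera to world coordinates). Camera axes: x right, y up, looking along -z (the intrinsics and any distortion apply to the point x, -y, -z); pixel columns grow to the right and rows downward; lengths in mm; the calibration is good to about 2 mm. A picture is of the moment at which its call begins. There is no depth.
- env.hand_in(): hands the job in, once; it reports no verdict.
The state is a dict: "time_s": time; "joints": joint angles; "qvel": joint speeds; "joint_efforts": joint torques, N m; "tcp_pos": TCP position; "ee_rot": TCP orientation; "ft_force": force on the tool from outside, world axes, zero at the start; "moment": the same for the moment, N m; "gripper_width": opening from 0.0 (shut) to 1.0 (fully open).
Only numpy, scipy, OpenCV 4.12 (cv2) and the standard library are available. Lean on these libraries where they do the work, as an engineer would, in place of code of your own. Each camera call takes 0.05 s, during which the arm holds its last target. There are 200 camera calls.

TASK

Two grey caps lie on the worktop: take the smaller one, put it on the neck of the white jar and press it straight down until it clicks over the balls in the neck and sits fully home, and keep pressing firmly. Finish while still holding the cap pressed down: do not let go. Do not tip the jar, and leave the wider cap and the other things where they are.

Things in the scene. Friction and masses are not known exactly. Their poses are not given: they have to be found in the camera images.
- cap_center (a point): the smaller grey snap cap (50 g): round skirt 48 mm across and 22 mm high, open below, and on it a round ribbed knob 28 mm across and 28 mm high. It stands upright, open side down; z up. This point is the knob's centre, 36 mm above the lower rim, 14 mm above the skirt's flat top. The knob may be gripped from above with the fingertips close to the skirt, or the top pressed on
- jar_neck (a point): centre of the flat top of the white jar's steel neck, 91 mm above the worktop. The neck is a round stud 32 mm across and 19 mm high with a bevelled top edge and four spring balls that stick out 3 mm near the middle of its height. With the cap fully home (its ceiling on the neck's top) point cap_center is 19 mm above this point; about 32 mm when the cap first meets the balls
- wide_cap_center (a point): the wider grey cap, which does not fit: the same form and the same 28 mm knob, but the skirt is 66 mm across; this point is the centre of its knob, 36 mm above its lower rim. To be left alone
- jar: the white jar, loose, 0.85 to 1.2 kg, body 80 mm across, shoulder 72 mm high; origin at the centre of its underside, z up. The cap slides loosely over the first 3 to 4 mm of its neck, then about 7 to 12 N pushes it over the balls; as it clicks the force drops and the springs pull the cap on, then it rises steeply when it is home
- cap: the smaller cap again; origin at the centre of its lower rim, z up through the knob. The opening in the rim is 34 mm wide; from the rim to the cavity's ceiling it is 17 mm deep. Any turn about its axis will do
- egg_timer: white egg timer, 61 mm across, 58 mm high, stands between the caps and the jar; leave alone; origin at the centre of its underside
- torch: black torch lying between the two caps, 103 mm long (along its own y axis), 30 mm thick; leave alone; origin at the centre of its underside
- salt_shaker: grey salt shaker, 44 mm across, 90 mm high, behind the work; leave alone; origin at the centre of its underside
- tape_roll: roll of tape lying flat, 100 mm across, 25 mm high, behind the work; leave alone; origin at the centre of its underside
- peeler: black-handled peeler lying on the worktop behind the jar, 170 mm long; leave alone; origin at the centre of its underside
Things that resemble listed ones, but are neither listed nor needed, are in the scene too. What is shaped like the cap but orange is not meant.

How it is judged (in metres and radians):
On the way, in this order (a step that is already met when the one before it is completed fails the run):
1. the smaller cap is lifted clear of the worktop (height (world z) of cap above 0.04 m and horizontal distance between cap_center and jar_neck above 0.06 m), for 0.1 s.
2. the cap has clicked home on the neck and is kept pressed for half a second (z of cap_center in the frame of jar_neck below 0.0205 m and horizontal distance between cap_center and jar_neck below 0.004 m and contact force between cap and jar above 4 N), for 0.5 s.
At the end, for the whole second after the job is handed in: the smaller cap is clicked fully home (its knob's centre within 1.5 mm of the home height of 19 mm above the neck's top, within 4 mm of the neck's axis and 0.1 rad of straight), the jar stands upright (0.06 rad) on the worktop, and the fingers still press the cap onto the jar with more than 4 N (all of step 2 and z of cap_center in the frame of jar_neck above 0.015 m and angle between the z axis of cap and the z axis of jar, either way round below 0.1 rad and angle between jar's own z axis and vertical below 0.06 rad and height (world z) of jar below 0.005 m and contact force between the fingers and cap above 3 N and linear speed of jar below 0.02 m/s); the arm keeps its last pose, push and grip.
It fails at once if the jar is tipped by more than 0.25 rad (angle between jar's own z axis and vertical above 0.25 rad).
It fails at once if the wider cap is moved more than 20 mm (distance of wide_cap_center from where it was at the start of the episode above 0.02 m).
It fails at once if the egg timer, torch, salt shaker, tape roll or peeler is moved more than 30 mm (distance of any of egg_timer, torch, salt_shaker, tape_roll, peeler from where it was at the start of the episode above 0.03 m).
It also fails if it takes over 45 s, if anything falls off the work surface, if the arm or the gripper's body presses on something with over 40 N, if the wrist force passes 120 N, or if a joint passes its speed limit or range.

## Working session

There is one attempt and no reset: what is moved stays moved. The work goes in short steps, Python scripts to look and compute and a tool call to move; the robot and the scene stay as the last step left them, time stands still between calls to the robot, and variables do not carry over. Pictures are saved under pics/ and viewed, about 8 in all and at most 12, crops included, and the job is handed in when it is done.

Besides the shell and the picture viewer there is one more tool, called after ">>>" as a command line: name --argument value ..., lists and objects as JSON in quotes. carry_out: Moves the arm, as the interface text tells. Its arguments: {"type":"object","properties":{"moves":{"type":"array"},"squeeze":{"type":"number"}},"required":["moves"]}

```bash
mkdir -p pics; cat > h.py <<'E'
import numpy as np, cv2
from station import sensors, cams, env
def snap(n,f,crop=None,s=1):
    c=cams.camera(n); im=c["img"][:,:,::-1].copy()
    cv2.imwrite(f"pics/raw_{f}",im)
    if crop: a,b,x,y=crop; im=im[b:y,a:x]
    cv2.imwrite(f"pics/{f}",cv2.resize(im,None,fx=s,fy=s,interpolation=cv2.INTER_CUBIC)); 
    np.savez(f"cal_{n}.npz",K=c["mtx"],k1=c["k1"],E=c["extrinsics"]); return c
def ray(n,u,v):
    c=np.load(f"cal_{n}.npz");K=c["K"];E=c["E"]
    p=cv2.undistortPoints(np.array([[[u,v]]],float),K,np.array([float(c["k1"]),0,0,0]))[0,0]
    return E[:3,3],E[:3,:3]@np.array([p[0],-p[1],-1.])
def atz(n,u,v,z):
    o,d=ray(n,u,v); return (o+d*(z-o[2])/d[2]).round(1)
def proj(n,P):
    c=np.load(f"cal_{n}.npz");E=c["E"]; q=E[:3,:3].T@(np.array(P,float)-E[:3,3])
    x,y=q[0]/-q[2],-q[1]/-q[2]; f=1+float(c["k1"])*(x*x+y*y)
    return (c["K"]@[x*f,y*f,1])[:2].round(1)
E
python3 -c "
from h import *
for n in('top','side'):
    c=snap(n,n+'1.png',s=1.4); print(n,c['extrinsics'].round(2).tolist(),c['mtx'].tolist(),c['k1'])
print(sensors.get_state())"
```

```text
top [[-0.03, 0.98, -0.2, 369.01], [-1.0, -0.04, -0.03, -79.09], [-0.03, 0.2, 0.98, 1168.68], [0.0, 0.0, 0.0, 1.0]] [[479.5248710944349, 0.0, 276.0221901951819], [0.0, 479.5248710944349, 203.66021899848383], [0.0, 0.0, 1.0]] -0.09951870682406727
side [[0.95, 0.22, -0.23, 350.77], [-0.32, 0.65, -0.69, -666.11], [-0.0, 0.72, 0.69, 699.57], [0.0, 0.0, 0.0, 1.0]] [[395.6585433793446, 0.0, 280.8767710061325], [0.0, 395.6585433793446, 210.04646983857035], [0.0, 0.0, 1.0]] -0.014249929927389236
{'time_s': 0.1, 'joints': array([ 1.07044499e+00,  1.24416890e-01,  1.65154243e+00, -1.55292335e-05,
        1.36748436e+00, -8.25837831e-02]), 'qvel': array([ 0.00058768, -0.00329063, -0.00263433,  0.00075331,  0.00283807,
        0.00313758]), 'joint_efforts': array([ 3.34833458e-04, -4.18882906e+01, -3.61095357e+01,  7.76216900e-02,
        4.61890362e-02, -5.31271496e-05]), 'tcp_pos': array([263.46026623, 593.57768771, 213.52189661]), 'ee_rot': array([-3.13974668e+00, -1.37539148e-04,  2.72382812e+00]), 'ft_force': array([ 0.45950214, -0.62677626,  0.14203673]), 'moment': array([ 0.04305147, -0.01688534,  0.01565697]), 'gripper_width': 1.0000855466141036}
```

View pics/top1.png

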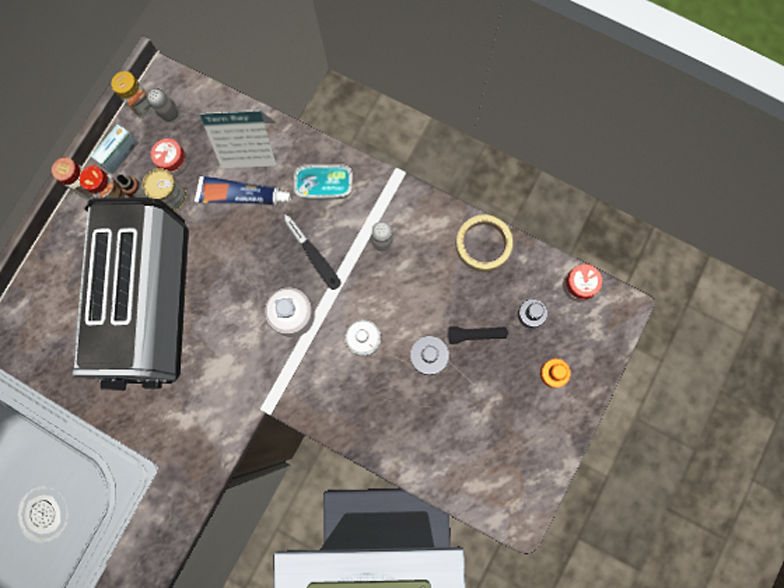

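View pics/side1.png

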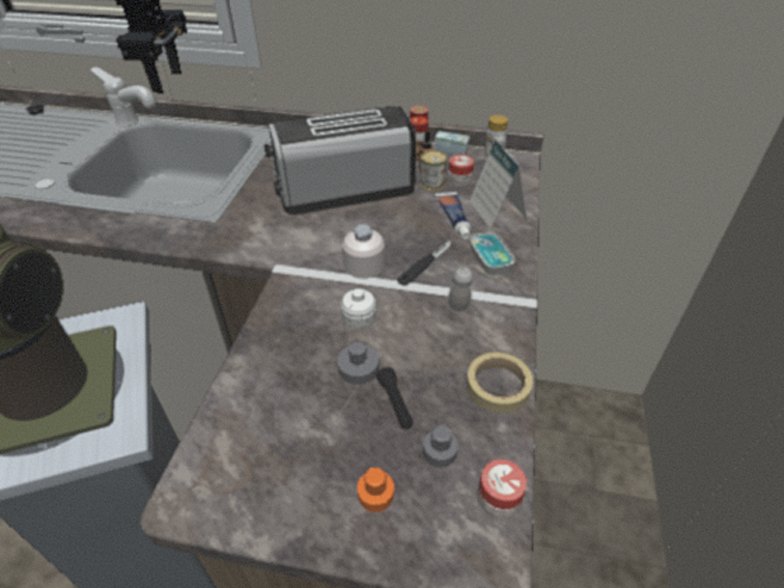

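Top view: small grey cap at about (533,313), wide grey cap (430,354), orange one (556,373, not meant), jar (288,310) and egg timer (363,337). The one at (533,313) has the narrower skirt for the same knob. I'll confirm that in a single composite crop.

```bash
python3 -c "
from h import *
t=cv2.imread('pics/raw_top1.png'); s=cv2.imread('pics/raw_side1.png')
def cr(im,u,v): return cv2.resize(im[v-25:v+25,u-33:u+33],(396,300),interpolation=cv2.INTER_CUBIC)
cv2.imwrite('pics/comp.png',np.vstack([np.hstack([cr(t,381,224),cr(t,206,222)]),np.hstack([cr(s,314,317),cr(s,260,178)])]))
for n,u,v,z in [('top',382,222,50),('side',315,310,50),('top',307,252,50),('top',204,220,91),('side',259,167,91),('top',259,241,58)]: print(n,u,v,atz(n,u,v,z))
"
```

```text
top 382 222 [ 540.4 -295.    50. ]
side 315 310 [ 540.7 -300.    50. ]
top 307 252 [ 476.  -115.5   50. ]
top 204 220 [553.1 118.6  91. ]
side 259 167 [551.4 104.   91. ]
top 259 241 [504.6  -4.5  58. ]
```

View pics/comp.png

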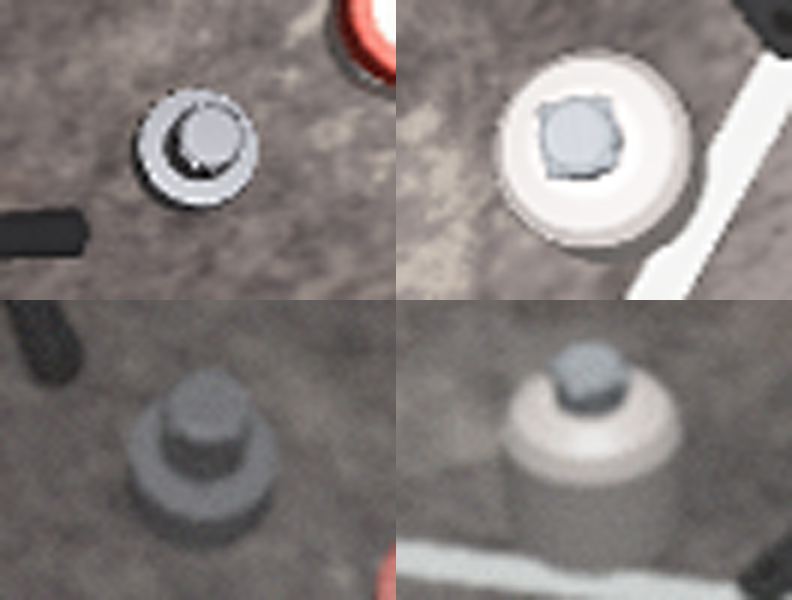

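The crop confirms it: the grey cap at (381,223) raw has the narrow skirt, about 1.7 times its knob's width, and the jar's steel neck with balls is at (203.5,219.5). Next I'll triangulate.

```bash
python3 -c "
from h import *
for n,u,v,z in [('top',383.1,221.1,50),('top',380.1,223.4,22),('side',315.2,309.3,50),('top',203.3,219.3,91),('side',258.9,163.6,91),('top',205.7,221.5,60)]: print(n,u,v,atz(n,u,v,z))
def tri(a,b):
    o1,d1=ray('top',*a);o2,d2=ray('side',*b)
    M=np.array([d1,-d2]).T; s=np.linalg.lstsq(M,o2-o1,rcond=None)[0]; print('tri',o1+d1*s[0],o2+d2*s[1])
tri((383.1,221.1),(315.2,309.3)); tri((203.3,219.3),(258.9,163.6))
from scipy.spatial.transform import Rotation as R
print(R.from_euler('xyz',sensors.get_state()['ee_rot']).as_matrix().round(3))
"
```

```text
top 383.1 221.1 [ 542.4 -297.7   50. ]
top 380.1 223.4 [ 541.4 -295.5   22. ]
side 315.2 309.3 [ 541.6 -298.7   50. ]
top 203.3 219.3 [554.8 120.2  91. ]
side 258.9 163.6 [555.1 117.6  91. ]
top 205.7 221.5 [554.7 120.3  60. ]
tri [ 542.65076778 -297.97878253   48.67780703] [ 542.03039968 -297.86568332   48.55952282]
tri [555.19318192 120.68827435  88.60092069] [555.86974485 120.58805309  88.69900965]
[[-0.914  0.406 -0.001]
 [ 0.406  0.914 -0.002]
 [ 0.    -0.002 -1.   ]]
```

>>> carry_out --moves '[[[0,0,9.5,0,0,0,0.6],[0,0,9.5,0,0,0,0.6],[13.6,-59.4,9.5,0,0,-1.153,0.6],[13.6,-59.4,9.5,0,0,-1.153,0.6],[13.6,-59.4,9.5,0,0,-1.153,0.6],[13.6,-59.4,9.5,0,0,-1.153,0.6],[13.6,-59.4,9.5,0,0,-1.153,0.6],[13.6,-59.4,9.5,0,0,-1.153,0.6],[13.6,-59.4,9.5,0,0,-1.153,0.6],[13.6,-59.4,9.5,0,0,-1.153,0.6],[13.6,-59.4,9.5,0,0,-1.153,0.6],[13.6,-59.4,9.5,0,0,-1.153,0.6],[27.8,-89.2,-8.5,0,0,-1.153,0.6],[27.8,-89.2,-8.5,0,0,-1.153,0.6],[27.8,-89.2,-8.5,0,0,-1.153,0.6],[27.8,-89.2,-8.5,0,0,-1.153,0.6],[27.8,-89.2,-8.5,0,0,-1.153,0.6],[27.8,-89.2,-8.5,0,0,-1.153,0.6],[27.8,-89.2,-8.5,0,0,-1.153,0.6],[27.8,-89.2,-8.5,0,0,-1.153,0.6]]]' --squeeze 25

```text
time_s: 2.6
tcp_pos: [541.4, -297.6, 129.2]
ee_rot: [-3.141, -0.001, 1.571]
ft_force: [-0.0, -0.2, 0.8]
gripper_width: 0.6
```

```bash
python3 -c "
from h import *
c=snap('side','side2.png',(230,180,400,360),4)
s=sensors.get_state(); print(s['tcp_pos'],s['ee_rot'],s['joints'],s['gripper_width'],s['ft_force']); print(proj('side',s['tcp_pos']),proj('side',[542,-298,50]))"
```

```text
[ 541.84824597 -297.37824207  130.45583323] [3.14082925e+00 1.82453409e-04 1.57116849e+00] [-5.88895725e-01  1.19662935e-01  1.80056891e+00  2.90189188e-04
  1.22062478e+00 -5.89367412e-01] 0.5989333550099918 [-0.58995651  0.0031875  -0.16026498]
[317.7 283.3] [315.3 308.9]
```

View pics/side2.png

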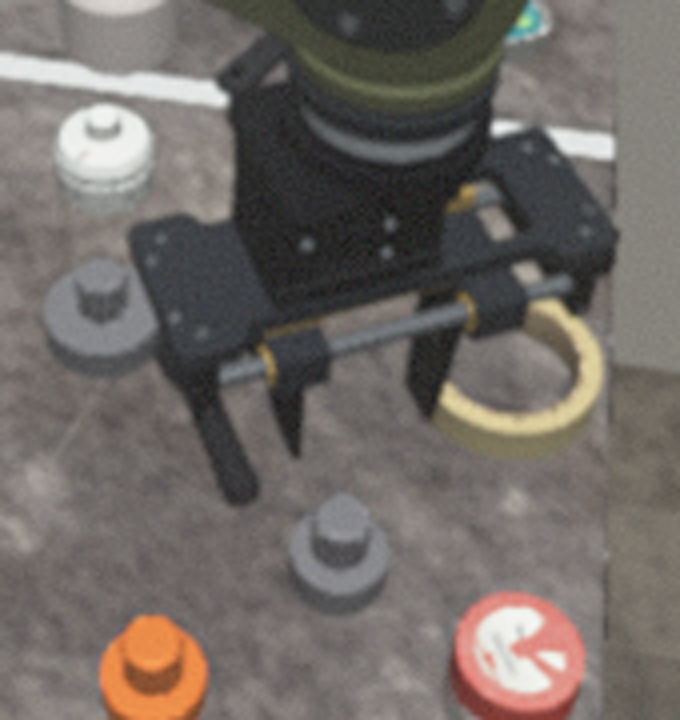

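>>> carry_out --moves '[[[0,0,-5,0,0,0,0.6],[0,0,-8.5,0,0,0,0.6],[0,0,-9.6,0,0,0,0.6],[0,0,-10.4,0,0,0,0.6],[0,0,-10.4,0,0,0,0.6],[0,0,-10.4,0,0,0,0.2],[0,0,-10.4,0,0,0,0.2],[0,0,-10.4,0,0,0,0.2],[0,0,-10.4,0,0,0,0.2],[0,0,-10.4,0,0,0,0.1],[0,0,-10.4,0,0,0,0.1]]]' --squeeze 40

```text
time_s: 4.03
tcp_pos: [541.9, -298.1, 25.9]
ee_rot: [3.141, 0.0, 1.571]
ft_force: [-0.4, 0.5, 3.0]
gripper_width: 0.286
```

>>> carry_out --moves '[[[0,0,3,0,0,0,0.1],[0,0,7,0,0,0,0.1],[0,0,12,0,0,0,0.1],[0,0,17.5,0,0,0,0.1],[0.2,5,17.5,0,0,0,0.1],[0.3,10,17.5,0,0,0,0.1],[0.5,15,17.5,0,0,0,0.1],[0.6,20,17.5,0,0,0,0.1],[0.8,25,17.5,0,0,0,0.1],[0.9,30,17.5,0,0,0,0.1],[1.1,35,17.5,0,0,0,0.1],[1.2,39,17.5,0,0,0,0.1],[1.3,41.8,17,0,0,0,0.1],[1.3,41.8,14.5,0,0,0,0.1],[1.3,41.8,12,0,0,0,0.1],[1.3,41.8,12,0,0,0,0.1],[1.3,41.8,12,0,0,0,0.1]]]'

```text
time_s: 6.15
tcp_pos: [555.1, 120.1, 146.4]
ee_rot: [3.141, -0.0, 1.571]
ft_force: [-0.4, -0.4, 0.4]
gripper_width: 0.288
```

```bash
python3 -c "
from h import *
snap('side','side3.png'); snap('top','top3.png')
a=cv2.imread('pics/raw_side3.png')[120:200,210:310]; b=cv2.imread('pics/raw_top3.png')[180:260,155:255]
cv2.imwrite('pics/comp3.png',np.hstack([cv2.resize(x,None,fx=4,fy=4,interpolation=cv2.INTER_CUBIC) for x in(a,b)]))
s=sensors.get_state(); p=s['tcp_pos'];print(p,s['ee_rot'],s['gripper_width'],s['ft_force'])
for q in ([555,120,91],[555,120,120],[555,120,142]): print(q,(proj('side',q)-[210,120])*4)"
```

```text
[555.67560881 120.04516077 147.20834675] [ 3.13919526e+00 -3.14284524e-04  1.57056722e+00] 0.28208573642941415 [-0.28736804  0.44242935 -1.13446014]
[555, 120, 91] [194.4 172.4]
[555, 120, 120] [192.4 134.8]
[555, 120, 142] [191.2 105.6]
```

View pics/comp3.png

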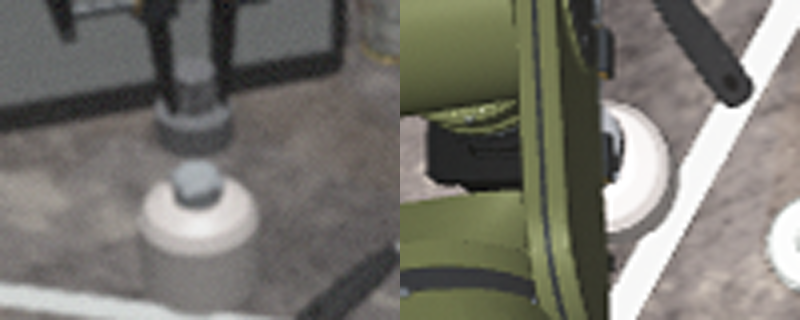

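Side view: the cap is held upright at (194,125), straight over the neck at (197,175) in the crop. The arm hides the jar in the top view. I'll enlarge the side crop for the fine offset.

```bash
python3 -c "
from h import *
a=cv2.imread('pics/raw_side3.png')[128:182,240:280]
a=cv2.convertScaleAbs(a,alpha=1.5)
cv2.imwrite('pics/z3.png',cv2.resize(a,None,fx=11,fy=11,interpolation=cv2.INTER_CUBIC))
for q in ([555,120,91],[560,120,91],[555,125,91],[555,120,122],[555,120,144],[555,120,172]): print(q,(proj('side',q)-[240,128]+.5)*11)"
```

```text
[555, 120, 91] [210.1 391.6]
[560, 120, 91] [231.  387.2]
[555, 125, 91] [203.5 379.5]
[555, 120, 122] [204.6 281.6]
[555, 120, 144] [200.2 200.2]
[555, 120, 172] [194.7  93.5]
```

View pics/z3.png

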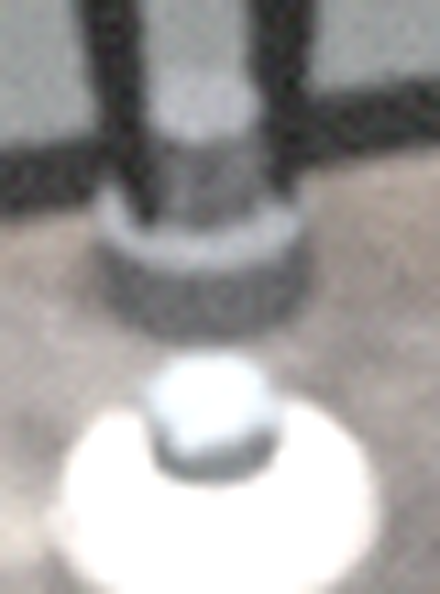

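```bash
python3 -c "
from h import *
t=np.linspace(0,2*np.pi,120)
for nm,r,z in [('knobtop',14,170),('skirttop',24,142),('rim',24,120),('necktop',14.5,91),('neckmid',16,82),('shoulder',40,66)]:
    q=np.array([(proj('side',[555+r*np.cos(a),120+r*np.sin(a),z])-[240,128]+.5)*11 for a in t])
    print(nm,q.min(0).round(),q.max(0).round(),q.mean(0).round())"
```

```text
knobtop [131.  66.] [260. 136.] [196. 101.]
skirttop [ 94. 146.] [308. 271.] [202. 208.]
rim [ 99. 228.] [311. 352.] [206. 289.]
necktop [147. 354.] [273. 430.] [211. 391.]
neckmid [143. 381.] [280. 465.] [212. 423.]
shoulder [ 44. 374.] [385. 585.] [216. 478.]
```

>>> carry_out --moves '[[[0,0,-1,0,0,0,0.1],[0,0,-2,0,0,0,0.1],[0,0,-2.5,0,0,0,0.1],[0,0,-2.8,0,0,0,0.1],[0,0,-3.0,0,0,0,0.1],[0,0,-3.1,0,0,0,0.1],[0,0,-3.1,0,0,0,0.1]]]'

```text
time_s: 7.12
tcp_pos: [554.9, 120.1, 114.8]
ee_rot: [3.141, -0.0, 1.571]
ft_force: [0.7, -0.3, 0.1]
gripper_width: 0.287
```

```bash
python3 -c "
from h import *
s=sensors.get_state(); print(s['tcp_pos'],s['ft_force'],s['moment'])
snap('side','side4.png')
a=cv2.imread('pics/raw_side4.png')[135:200,235:285]
cv2.imwrite('pics/z4.png',cv2.resize(cv2.convertScaleAbs(a,alpha=1.5),None,fx=9,fy=9,interpolation=cv2.INTER_CUBIC))"
```

```text
[554.86569484 120.08422629 114.80905461] [ 0.65106019 -0.28283273  0.08738915] [-0.05137512  0.06052429  0.02235439]
```

View pics/z4.png

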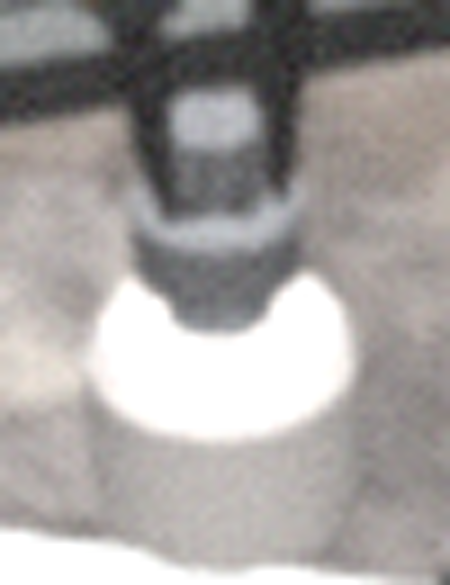

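The cap sits centred over the neck with no contact force, so it is probably sliding on. I'll continue slowly.

>>> carry_out --moves '[[[0,0,-0.1,0,0,0,0.1],[0,0,-0.2,0,0,0,0.1],[0,0,-0.3,0,0,0,0.1],[0,0,-0.4,0,0,0,0.1],[0,0,-0.4,0,0,0,0.1]]]'

```text
time_s: 7.8
tcp_pos: [555.4, 120.6, 112.4]
ee_rot: [3.14, -0.001, 1.571]
ft_force: [-2.8, -0.2, 7.2]
gripper_width: 0.291
```

>>> carry_out --moves '[[[-0.06,0,0,0,0,0,0.1],[-0.06,0,-0.1,0,0,0,0.1],[-0.06,0,-0.2,0,0,0,0.1],[-0.06,0,-0.3,0,0,0,0.1],[-0.06,0,-0.3,0,0,0,0.1]]]'

```text
time_s: 8.43
tcp_pos: [555.8, 120.8, 111.1]
ee_rot: [3.138, -0.002, 1.571]
ft_force: [-3.5, 1.3, 11.7]
gripper_width: 0.285
```

>>> carry_out --moves '[[[0,0,-0.1,0,0,0,0.1],[0,0,-0.2,0,0,0,0.1],[0,0,-0.3,0,0,0,0.1],[0,0,-0.3,0,0,0,0.1]]]'

```text
time_s: 8.93
tcp_pos: [555.0, 120.7, 105.6]
ee_rot: [3.139, -0.001, 1.571]
ft_force: [0.1, 2.2, 4.5]
gripper_width: 0.284
```

```bash
python3 -c "
from h import *
s=sensors.get_state(); print(s['tcp_pos'],s['ft_force'],s['moment'])
snap('side','side5.png')
a=cv2.imread('pics/raw_side5.png')[135:200,235:285]
cv2.imwrite('pics/z5.png',cv2.resize(cv2.convertScaleAbs(a,alpha=1.1),None,fx=9,fy=9,interpolation=cv2.INTER_CUBIC))"
```

```text
[554.97491961 120.65479019 105.61150544] [0.07473289 2.19898307 4.463709  ] [ 0.4807321  -0.03490611 -0.00745357]
```

View pics/z5.png

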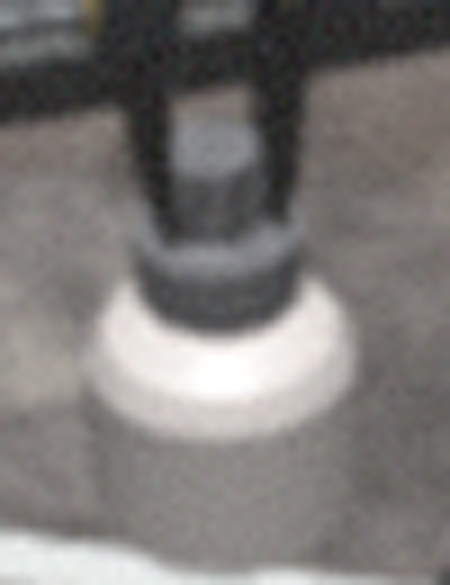

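The force dropped from 11.7 to 4.5 N as the cap went over the balls, and it is straight and low on the neck. Now I'll press it home.

>>> carry_out --moves '[[[0,0,-0.1,0,0,0,0.1],[0,0,-0.2,0,0,0,0.1],[0,0,-0.3,0,0,0,0.1],[0,0,-0.4,0,0,0,0.1],[0,0,-0.5,0,0,0,0.1],[0,0,-0.6,0,0,0,0.1],[0,0,-0.6,0,0,0,0.1]]]'

```text
time_s: 9.85
tcp_pos: [554.1, 120.1, 99.9]
ee_rot: [-3.141, 0.0, 1.571]
ft_force: [-3.6, 2.1, 6.9]
gripper_width: 0.289
```

>>> carry_out --moves '[[[0,0,-0.1,0,0,0,0.1],[0,0,-0.2,0,0,0,0.1],[0,0,-0.3,0,0,0,0.1],[0,0,-0.3,0,0,0,0.1],[0,0,-0.3,0,0,0,0.1]]]'

```text
time_s: 10.48
tcp_pos: [554.4, 120.1, 99.9]
ee_rot: [-3.141, 0.0, 1.571]
ft_force: [-8.9, 1.1, 20.5]
gripper_width: 0.289
```

z stays at 99.9 while the force rises to 20 N, so the cap is home. I'll relieve the sideways force a little and hold.

>>> carry_out --moves '[[[-0.05,0,0,0,0,0,0.1],[-0.1,0,0,0,0,0,0.1],[-0.1,0,0,0,0,0,0.1],[-0.1,0,0,0,0,0,0.1],[-0.1,0,0,0,0,0,0.1],[-0.1,0,0,0,0,0,0.1],[-0.1,0,0,0,0,0,0.1]]]'

```text
time_s: 11.35
tcp_pos: [554.2, 120.1, 99.9]
ee_rot: [3.14, 0.0, 1.571]
ft_force: [-6.3, 1.9, 17.8]
gripper_width: 0.287
```

```bash
python3 -c "
from h import *
s=sensors.get_state(); print(s['tcp_pos'],s['ft_force'],s['moment'])
snap('side','side6.png')
a=cv2.imread('pics/raw_side6.png')[135:200,235:285]
cv2.imwrite('pics/z6.png',cv2.resize(cv2.convertScaleAbs(a,alpha=1.1),None,fx=9,fy=9,interpolation=cv2.INTER_CUBIC))"
```

```text
[554.16147023 120.09950265  99.8616344 ] [-6.34420941  1.87617081 17.79912976] [0.14668021 1.28778255 0.01399569]
```

View pics/z6.png

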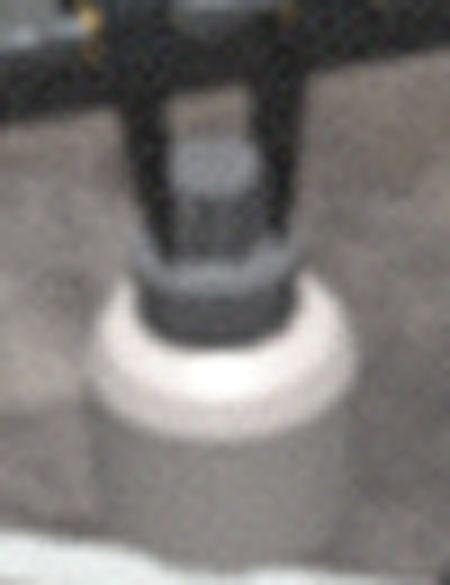

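The cap is straight and sits just above the shoulder, the jar is upright, TCP z matches the computed home height (about 99.7), and the press is steady at 18 N.

```bash
python3 -c "
from h import *
print(env.hand_in())"
```

```text
the job is handed in; nothing more can be done
None
```

I put the smaller grey cap on the white jar's neck and pressed it down until it clicked home. I handed in with the fingers still gripping it and pressing down at about 18 N; the robot reports no verdict.

- **Click:** the downward force rose to about 12 N, then fell to 4.5 N as the cap passed the balls. It then climbed steeply to 20 N while the tool stayed at z = 99.9 mm, close to the 99.7 mm I worked out for a fully seated cap.
- **Last picture:** the cap was straight, just above the shoulder, and the jar upright. The arm passed well clear of the wider cap and the other things. I did not take a final picture to check that they had not moved.
- **Off the ideal:** a sideways force of about 6 N remained, down from 9 N after I shifted 1 mm to relieve it. The arm hid the jar from the top camera, so I checked the centring only in the side picture and by the arm's position; both agreed to about 1 mm.

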